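# Pull out the tuner tray and set the tuning knob

### The arm

A 7-joint arm with a two-finger parallel gripper is mounted at the origin on the work surface. World frame = base frame: x ahead of the robot, y to its left, z up, the work surface at z = 0. Lengths are in m, angles in rad, forces in N, time in s.
With the tool pointing down it reaches from about 0.4 to 0.85 m from the base axis. Payload 10.4 kg.
Tool frame: the origin (TCP) lies between the finger pads, 19 mm behind the fingertips; this is the grasp point; z points along the fingers, y is the line along which they close (so a half turn about z gives the same grasp; the last joint's range is limited). The gripper opens to 85 mm and grips with 20 to 120 N. Pads are 22 mm wide; open, the fingers measure 114 mm over their backs; the gripper's body (76 mm by 85 mm) begins 54 mm behind the grasp point. The pads swing forward as they close: fully open they stand 13 mm farther back than shut.
Start: joints at [-1.257, 0.332, -0.065, 1.46, 0.022, 1.35, -0.088], TCP at [0.207, 0.59, 0.25] pointing down, gripper open.
Joint ranges: [-2.6, 2.6], [-0.5, 2.12], [-1.47, 1.34], [0.16, 2.42], [-1.27, 4.41], [0.06, 2.06], [-2.6, 2.6]. Speed limits (rad/s): [2.22, 2.22, 2.79, 2.79, 3.14, 3.14, 3.14].

### API

Orientations are given as a unit quaternion [x, y, z, w].
In Python, from workcell import manip gives the robot as it stands. The module is installed in compiled form; this text tells all that it offers.
- The arm moves only by the tool step_arm, never from a script. Its argument "moves" is a list of rows, each a list of 7 numbers: the closure, from 0 (fully open) to 1 (shut), then the shift along the world's x, y, z in mm, then the turn, a rotation vector about the world's x, y, z in rad. In form: [[grip, tx, ty, tz, ax, ay, az], ...]. A call has 1 to 10 rows; each row is the pose to reach, as a shift and turn from the pose commanded when the call began; what a row does not reach only later rows make up. A row lasts 1/10 s, in which the tool goes at most 50 mm and 8.59 degrees, less where a joint would pass 70% of its speed; a pose out of reach is approached as far as the arm can. A call with a gripper value outside its range is refused whole. The fingers move at their own pace and stop on an object; "grip_force" is the grip in N (left out, the last holds). Time passes only in rows, so rows that repeat a pose let the fingers close. It gives the time, the measured TCP pose, the force, the opening and the grip force at its end, in the units of the state.
- manip.get_obs(): the state, without advancing time (a new reading comes with each control period).
- manip.camera(name): name is "scene" or "top" or "wrist"; returns a dict with "image" (384x512x3 uint8, blue, green, red), "K" (3x3 intrinsics, pixels), "dist_coeffs" ([k1, k2, p1, p2, k3] as OpenCV has them; the pictures are not rectified), "rvec" (rotation vector, rad) and "tvec" (3), from world to camera coordinates, as OpenCV has them; the wrist camera has in their place "mount" (4x4, takes a point from camera to tool coordinates, whose origin is the TCP and whose axes are the flange's). Camera axes: x right, y down, z forward; pixel columns grow to the right and rows downward; lengths in m; the calibration is good to about 2 mm. A picture is of the moment at which its call begins: read the wrist's pose just before it. There is no depth.
- manip.hand_in(): hands the job in; it is judged then, once.
The state is a dict: "clock": time; "joint_pos": joint angles; "joint_velocities": joint speeds; "tau": joint torques, N m; "position": TCP position; "ee_rot": TCP orientation; "ft_force": force on the tool from outside, world axes, zero at the start; "torque": the same for the moment, N m; "grip_width": opening from 0.0 (shut) to 1.0 (fully open); "grasp_force": force on a finger pad.
Only numpy, scipy, OpenCV 4.12 (cv2) and the standard library are available. Lean on these libraries where they do the work, as an engineer would, in place of code of your own. Each camera call takes 0.05 s, during which the arm holds its last target. There are 200 camera calls.

### The job

The control box faces away from the robot. Pull its tuner tray out by the steel bar handle until it meets its stop. Then turn the black tuning knob on the tray's sloped panel clockwise until its white pointer line points straight at the red mark, and let go with the tray still fully out. Do not push the microphone, the brass connector or the mug about.

Things in the scene. Friction and masses are not known exactly. Their poses are not given: they have to be found in the camera images.
- box: Grey control box fixed to the desk, 240 mm wide (y), 220 mm deep (x), its open front facing away from the robot. The roof, with five chrome toggles (30 mm tall), two amber jewels and a brass socket, slopes from 129 mm high in front to 194 mm at the back. Origin on the desk in the middle of the front edge; +x points out of the front (away from the robot), z up. The tray slides out along +x.
- tray (a joint): How far the tuner tray is out, m: 0 fully in, 0.12 the firm stop fully out. About 4 N of sliding friction; it stays where it is left. The tray is a dark steel plate 160 mm wide, 295 mm long, its upper side 14 mm above the desk. With the tray in, the knob is 25 mm behind the roof's front edge, with no room for a gripper.
- handle (a point): Centre of the steel bar handle near the tray's front edge, 58 mm above the desk; moves with the tray; x points into the box, against the pull; z up. The bar runs along y: 90 mm long, 12 mm thick (x), 14 mm high (z), on two 10 mm posts at y +-40 mm. The lowest edge of the sloped panel is 60 mm behind the bar; with the tray in, the roof's front edge is 80 mm behind it.
- dial (a point): Point on the knob's axis 30 mm above the face of the sloped panel, a good TCP height for gripping; moves with the tray, does not turn with the knob. z points out of the panel along the knob's axis, 35 degrees from vertical, leaning away from the robot (to the box's +x); x points up the slope (to the robot); y is level. The handle is 105 mm in front of the panel's centre.
- knob (a joint): Angle of the black knob, rad: 0 with the pointer to the low left facing it (135 degrees from dial's x towards its y), grows clockwise; 2.356 points up the slope. Stops at 0 and 4.71. Round drum 40 mm in diameter, 5 to 42 mm above the panel, on a skirt 68 mm in diameter, its top 5 mm above the panel. 0.06 N m friction, stays put. Starts 1.6 to 3.7 rad short of the mark.
- mark (a joint): Angle of the red mark, rad, zero and direction as for the knob: the pointer is on the mark when both angles are equal. A flat red bar, 14 x 6 mm, lying radially on the panel 38 to 52 mm from the knob's axis, just outside the skirt. It can not be touched or moved.
- pointer_tip (a point): Outer end of the knob's white pointer line (on the skirt; a second piece of it is on the drum's top), 36 mm from the knob's axis and 4 mm above the panel; turns with the knob.
- mark_tip (a point): Inner end of the red mark, 36 mm from the knob's axis and 4 mm above the panel; when the pointer is exactly on the mark, pointer_tip and mark_tip coincide.
- microphone: Bystander: blue desk microphone, loose, round base 84 mm in diameter, 148 mm tall overall; origin at the centre of its underside.
- connector: Bystander: brass antenna connector standing loose, 38 mm in diameter, 46 mm tall; origin at the centre of its underside.
- mug: Bystander: white mug, loose, 76 mm in diameter, 85 mm tall, with a handle on its +y side; origin at the centre of its underside.
- panel (a point): Pale sloped panel on the tray, 110 mm (x, up the slope) by 160 mm (y), flat apart from the knob; this point is the centre of its face, on the knob's axis; axes as dial.

How it is judged:
On the way, in this order (a step that is already met when the one before it is completed fails the run):
1. the tray is pulled out to its stop (within 5 mm), the pointer not yet on the mark (value of joint tray above 0.115 m), for 0.2 s.
2. the knob's pointer is on the red mark, the tray still out (distance between pointer_tip and mark_tip below 0.0035 m and value of joint tray above 0.115 m), for 0.2 s.
At the end, for the whole second after the job is handed in: The tray is out to within 5 mm of its stop, the pointer tip is within 3.5 mm (about 5.5 degrees) of the mark tip, knob and tray are at rest, and microphone, connector and mug are within 20 mm of where they stood (all of step 2 and velocity of joint knob between -0.02 and 0.02 rad/s and velocity of joint tray between -0.005 and 0.005 m/s and distance of each of microphone, connector, mug from where it was at the start of the episode below 0.02 m); the robot touches nothing.
It fails at once if the microphone, the connector or the mug is pushed more than 20 mm or tipped (distance of any of microphone, connector, mug from where it was at the start of the episode above 0.02 m or angle between any of microphone, connector, mug's own z axis and vertical above 0.35 rad).
It also fails if it takes over 64 s, if anything falls off the work surface, if the arm or the gripper's body presses on something with over 40 N, if the wrist force passes 120 N, or if a joint passes its speed limit or range.

## Working session

There is one attempt and no reset: what is moved stays moved. The work goes in short steps, Python scripts to look and compute and a tool call to move; the robot and the scene stay as the last step left them, time stands still between calls to the robot, and variables do not carry over. Pictures are saved under pics/ and viewed, at most 10 in all, crops included, and the job is handed in when it is done.

Besides the shell and the picture viewer there is one more tool, called after "Emit:" as name([rows], argument=value, ...), one row to a line, values as JSON. step_arm: Moves the arm, as the interface text tells. Its arguments: {"type":"object","properties":{"moves":{"type":"array","items":{"type":"array","items":{"type":"number"}}},"grip_force":{"type":"number"}},"required":["moves"]}

```bash
mkdir -p pics; cat > h.py <<'E'
import numpy as np, cv2
from scipy.spatial.transform import Rotation as R
from workcell import manip
def ray(c,px,obs=None):
    u=cv2.undistortPoints(np.array(px,float).reshape(-1,1,2),np.array(c["K"]),np.array(c["dist_coeffs"])).reshape(-1,2)
    d=np.c_[u,np.ones(len(u))]
    if "mount" in c:
        T=np.eye(4);T[:3,:3]=R.from_quat(obs["ee_rot"]).as_matrix();T[:3,3]=obs["position"];T=T@np.array(c["mount"])
        return T[:3,3],d@T[:3,:3].T
    M=cv2.Rodrigues(np.array(c["rvec"],float))[0]
    return -M.T@np.array(c["tvec"]).ravel(),d@M
def onz(c,px,z,obs=None):
    o,d=ray(c,px,obs); return o+d*((z-o[2])/d[:,2])[:,None]
def onplane(c,px,p,n,obs=None):
    o,d=ray(c,px,obs); return o+d*(((p-o)@n)/(d@n))[:,None]
def proj(c,P):
    return cv2.projectPoints(np.array(P,float).reshape(-1,3),np.array(c["rvec"],float),np.array(c["tvec"],float),np.array(c["K"]),np.array(c["dist_coeffs"]))[0].reshape(-1,2)
E
python3 - <<'E'
from h import *
o=manip.get_obs();print(o)
for n in("scene","top"):
    c=manip.camera(n);cv2.imwrite(f"pics/{n}0.png",c["image"])
    O,_=ray(c,[[256,192]]);print(n,O,c["K"])
w=manip.camera("wrist");print(w["mount"])
E
```

```text
{'clock': 0.0, 'joint_pos': array([-1.25661132,  0.33290778, -0.06470355,  1.46094985,  0.02162155,
        1.3498889 , -0.08852832]), 'joint_velocities': array([ 0.00136155, -0.00070741, -0.00118093, -0.00043571,  0.00045548,
        0.00054612,  0.0016099 ]), 'tau': array([-5.34653664e-04, -6.25450230e+01,  4.88062366e-02, -3.91627693e+01,
        1.63699617e-02,  9.55182390e-03, -2.24583130e-05]), 'position': array([0.20642696, 0.58955616, 0.24918943]), 'ee_rot': array([ 1.67597296e-01,  9.85855271e-01, -7.24468079e-04, -7.92208613e-05]), 'ft_force': array([ 1.64048144, -0.23055442,  0.30846692]), 'torque': array([-0.02676121,  0.01758456,  0.04263895]), 'grasp_force': 0.0, 'grip_width': 1.0028602242611577}
scene [ 1.19976305 -0.23998128  0.6069569 ] [[365.95717621   0.         253.96172684]
 [  0.         365.95717621 187.90627392]
 [  0.           0.           1.        ]]
top [0.40971941 0.03508162 0.85326121] [[390.62935194   0.         250.12913637]
 [  0.         390.62935194 191.2079248 ]
 [  0.           0.           1.        ]]
[[-9.54672356e-04 -9.46829916e-01 -3.21733119e-01  8.22651455e-02]
 [ 9.99999339e-01 -1.11021929e-03  2.99991236e-04 -6.00403455e-04]
 [-6.41234992e-04 -3.21732619e-01  9.46830349e-01 -1.24429444e-01]
 [ 0.00000000e+00  0.00000000e+00  0.00000000e+00  1.00000000e+00]]
```

View pics/scene0.png

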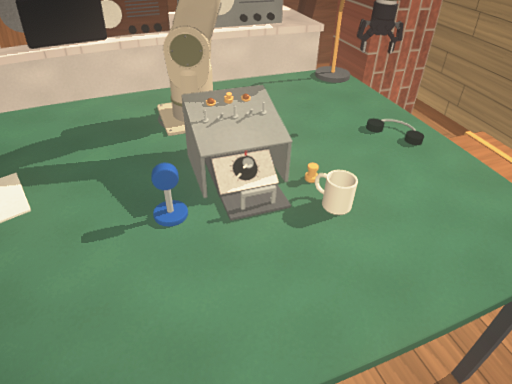

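View pics/top0.png

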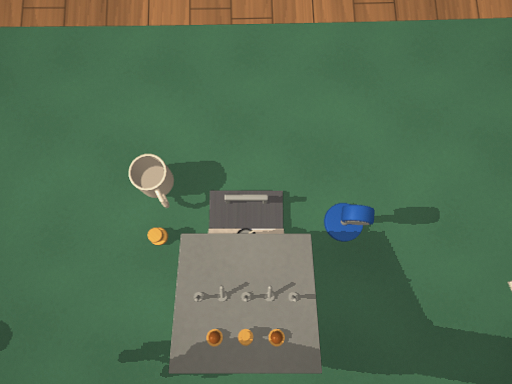

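The scene view shows the box with its front toward the camera: handle bar about (258,188), knob (246,168), red mark near (246,155), microphone (168,200), connector (312,173), mug (339,192). The top view shows the bar at (246,198), the roof's front edge at row 235, the connector (157,236), mug (152,175) and microphone (345,220).

```bash
python3 - <<'E'
from h import *
t=manip.camera("top");im=t["image"].astype(int)
sub=im[190:206,212:282]; g=sub.min(2)
print(g[:, 30]); 
m=(g>110).astype(np.uint8)
n,l,s,ce=cv2.connectedComponentsWithStats(m);k=1+s[1:,4].argmax();print(s[k],ce[k]+[212,190])
yx=np.argwhere(l==k)[:,::-1]+[212,190];r=cv2.minAreaRect(yx.astype(np.float32));print(r)
H=onz(t,[r[0]],0.065);print("handle",H)
b=cv2.boxPoints(r);print(onz(t,b,0.065))
print("roof front",onz(t,[[181,235],[312,234]],.129),"back",onz(t,[[170,372],[321,372]],.194))
print("conn",onz(t,[[157,236]],.046),"mug",onz(t,[[149,173]],.085),"mic",onz(t,[[343,222]],.01))
c=manip.camera("scene");print(proj(c,H),proj(c,H+[0,.045,0]),proj(c,H-[0,.045,0]))
a=cv2.resize(im.astype(np.uint8)[180:250,170:330],None,fx=4,fy=4)
b=cv2.resize(c["image"][130:230,190:310],None,fx=5,fy=5,interpolation=cv2.INTER_CUBIC)
cv2.imwrite("pics/c1.png",b)
E
```

```text
[ 72  92  90  87 106 148 158 163 162 140  89  65  74  90  89  90]
[ 12   4  44   6 227] [245.36563877 196.9030837 ]
((245.5, 196.5), (5.0, 43.0), 90.0)
handle [[0.55797062 0.03125044 0.065     ]]
[[ 0.56427669  0.07526759  0.065     ]
 [ 0.56211827 -0.01308494  0.065     ]
 [ 0.55167374 -0.01271578  0.065     ]
 [ 0.55384115  0.0754079   0.065     ]]
roof front [[ 0.4766488   0.15220339  0.129     ]
 [ 0.47226416 -0.08987087  0.129     ]] back [[ 0.25783889  0.15650936  0.194     ]
 [ 0.25079873 -0.07974412  0.194     ]]
conn [[0.48358973 0.21463439 0.046     ]] mug [[0.6071767 0.2246103 0.085    ]] mic [[ 0.50684398 -0.17923323  0.01      ]]
[[258.58543447 188.68069714]] [[275.66323164 184.93127567]] [[240.97827195 192.54546815]]
```

View pics/c1.png

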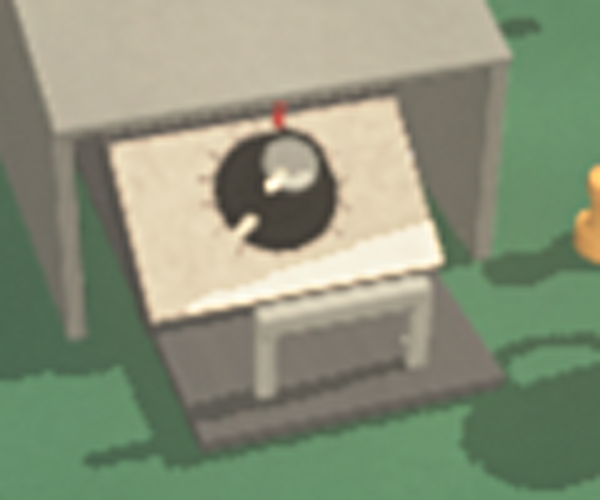

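The crop shows the handle as a plain bar. The pointer is at the low left, close to the 0 stop (~(245,228) in the crop), and the red mark is near the top (279,115), so the turn is roughly 2.2 rad. I'll move above the handle.

Emit:
step_arm([
  [0.3,350,-558,0,0,0,-1.258],
  [0.3,350,-558,0,0,0,-1.258],
  [0.3,350,-558,0,0,0,-1.258],
  [0.3,350,-558,0,0,0,-1.258],
  [0.3,350,-558,0,0,0,-1.258],
  [0.3,350,-558,0,0,0,-1.258],
  [0.3,350,-558,0,0,0,-1.258],
  [0.3,350,-558,0,0,0,-1.258],
  [0.3,350,-558,0,0,0,-1.258],
  [0.3,350,-558,0,0,0,-1.258],
], grip_force=40)

```text
clock: 1.25
position: [0.4729, 0.1644, 0.2503]
ee_rot: [0.716, 0.698, 0.0, -0.0]
ft_force: [1.5, 0.9, -0.2]
grip_width: 0.701
grasp_force: 0.0
```

Emit:
step_arm([
  [0.3,42,-67,0,0,0,0],
  [0.3,84,-133,0,0,0,0],
  [0.3,84,-133,0,0,0,0],
  [0.3,84,-133,-50,0,0,0],
  [0.3,84,-133,-100,0,0,0],
  [0.3,84,-133,-100,0,0,0],
  [0.3,84,-133,-100,0,0,0],
])

```text
clock: 1.95
position: [0.5561, 0.0335, 0.1507]
ee_rot: [0.715, 0.699, -0.001, -0.0]
ft_force: [0.9, -0.0, 0.7]
grip_width: 0.705
grasp_force: 0.0
```

```bash
python3 - <<'E'
from h import *
o=manip.get_obs();print(o["position"],o["joint_pos"])
w=manip.camera("wrist");cv2.imwrite("pics/w1.png",w["image"])
for z in(.058,): 
  T=np.eye(4);T[:3,:3]=R.from_quat(o["ee_rot"]).as_matrix();T[:3,3]=o["position"];T=np.linalg.inv(T@np.array(w["mount"]))
  w["rvec"]=cv2.Rodrigues(T[:3,:3])[0];w["tvec"]=T[:3,3]
  print(proj(w,[[.557,.031,.065],[.557,.076,.065],[.557,-.014,.065]]))
E
```

```text
[0.55608873 0.03351748 0.15073868] [-0.58363995  0.27972298  0.51605833  1.79032339 -0.15214065  1.11211888
 -0.04025189]
[[253.88915592 207.33125111]
 [252.15793574 139.4124438 ]
 [255.40723836 266.95593725]]
```

View pics/w1.png

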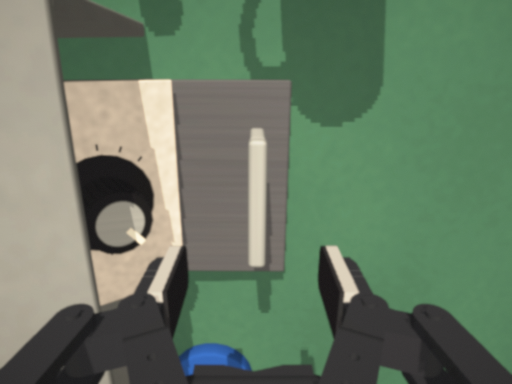

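The wrist view shows the bar at column 257, rows 130–267, between the open fingers and about 2 mm further out than I estimated. I'll descend and grip.

Emit:
step_arm([
  [0.3,2,-2,-45,0,0,0],
  [0.3,2,-2,-80,0,0,0],
  [0.3,2,-2,-92,0,0,0],
  [0.3,2,-2,-92,0,0,0],
  [0.8,2,-2,-92,0,0,0],
  [1,2,-2,-92,0,0,0],
  [1,2,-2,-92,0,0,0],
  [1,2,-2,-92,0,0,0],
], grip_force=40)

```text
clock: 2.8
position: [0.5591, 0.0316, 0.0595]
ee_rot: [0.716, 0.699, 0.001, 0.0]
ft_force: [-2.2, 0.4, 7.8]
grip_width: 0.132
grasp_force: 40.7
```

Emit:
step_arm([
  [1,15,0,0,0,0,0],
  [1,30,-1,0,0,0,0],
  [1,45,-1,0,0,0,0],
  [1,60,-1.5,0,0,0,0],
  [1,75,-2,0,0,0,0],
  [1,90,-2,0,0,0,0],
  [1,105,-2.5,0,0,0,0],
  [1,114,-3,0,0,0,0],
  [1,118,-3,0,0,0,0],
  [1,120,-3,0,0,0,0],
])

```text
clock: 3.8
position: [0.6754, 0.0282, 0.0595]
ee_rot: [0.716, 0.698, -0.002, -0.003]
ft_force: [-30.8, -0.1, 29.3]
grip_width: 0.129
grasp_force: 43.8
```

Emit:
step_arm([
  [1,1,0,0,0,0,0],
  [1,2,0,0,0,0,0],
  [1,2,0,0,0,0,0],
  [1,2,0,0,0,0,0],
])

```text
clock: 4.2
position: [0.6754, 0.0282, 0.0594]
ee_rot: [0.716, 0.698, -0.003, -0.004]
ft_force: [-33.8, 0.4, 29.7]
grip_width: 0.132
grasp_force: 44.0
```

Emit:
step_arm([
  [1,-2,0,0,0,0,0],
  [1,-4,0,0,0,0,0],
  [0.3,-4,0,0,0,0,0],
  [0.3,-4,0,0,0,0,0],
  [0.3,-4,0,0,0,0,0],
  [0.3,-4,0,0,0,0,0],
  [0.3,-4,0,40,0,0,0],
  [0.3,-4,0,90,0,0,0],
  [0.3,-4,0,140,0,0,0],
  [0.3,-4,0,140,0,0,0],
])

```text
clock: 5.2
position: [0.6795, 0.0278, 0.2061]
ee_rot: [0.716, 0.698, 0.005, 0.004]
ft_force: [0.1, 0.1, -0.1]
grip_width: 0.695
grasp_force: 0.0
```

```bash
python3 - <<'E'
from h import *
o=manip.get_obs();print(o["position"],o["joint_pos"],o["ft_force"])
w=manip.camera("wrist");cv2.imwrite("pics/w2.png",w["image"])
for n in("top","scene"):
    c=manip.camera(n);cv2.imwrite(f"pics/{n}2.png",c["image"])
E
python3 -c "
import cv2,numpy as np
a=cv2.imread('pics/w2.png');b=cv2.imread('pics/scene2.png')
b=cv2.resize(b[150:250,200:310],None,fx=3.2,fy=3.2);b=cv2.resize(b,(288,262))
p=np.zeros((384,800,3),np.uint8);p[:,:512]=a;p[:262,512:]=b;cv2.imwrite('pics/m2.png',p)"
```

```text
[0.67954733 0.02780864 0.20614196] [-0.46459485  0.50247441  0.51059751  1.39224402 -0.24799358  1.29843718
  0.03252023] [ 0.13557526  0.14371964 -0.06349514]
```

View pics/m2.png

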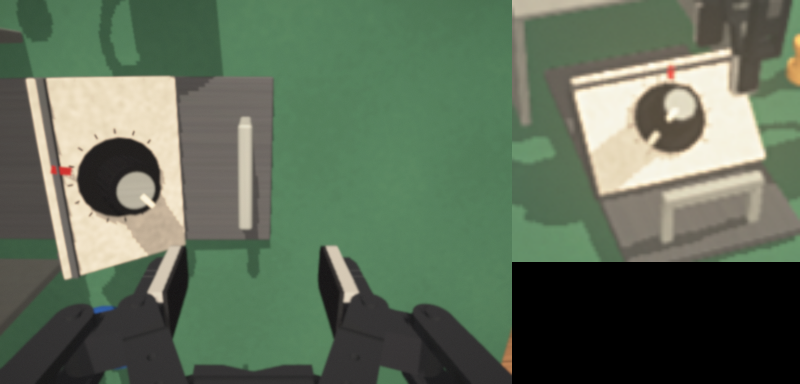

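The tray is out and clear of the roof. In the wrist view the skirt is at (120,177), the drum top at (136,190), the red mark at (62,171) and the bar at column 245. Next I'll work out the dial pose and the angles.

```bash
cat > m.py <<'E'
from h import *
from scipy.optimize import least_squares
def wpose(w,o):
    T=np.eye(4);T[:3,:3]=R.from_quat(o["ee_rot"]).as_matrix();T[:3,3]=o["position"];T=np.linalg.inv(T@np.array(w["mount"]))
    w["rvec"]=cv2.Rodrigues(T[:3,:3])[0];w["tvec"]=T[:3,3]
    return {k:v for k,v in w.items() if k!="mount"}
def blob(m,lo=5,near=None):
    n,l,s,ce=cv2.connectedComponentsWithStats(m.astype(np.uint8))
    ids=[i for i in range(1,n) if s[i,4]>=lo]
    return [(s[i,4],ce[i],(l==i)) for i in sorted(ids,key=lambda i:-s[i,4])]
def box_axes(yaw=-.025):
    c,s=np.cos(yaw),np.sin(yaw);B=np.array([[c,-s,0],[s,c,0],[0,0,1]])
    t=np.radians(35)
    z=B@[np.sin(t),0,np.cos(t)];x=B@[-np.cos(t),0,np.sin(t)];y=np.cross(z,x)
    return B,np.c_[x,y,z]
E
python3 - <<'E'
from m import *
o=manip.get_obs();w=manip.camera("wrist");im=w["image"].astype(int);w=wpose(w,o)
t=manip.camera("top");ti=t["image"].astype(int);s=manip.camera("scene");si=s["image"].astype(int)
B,D=box_axes();print(D)
# handle
m=np.zeros(im.shape[:2]);m[100:240,225:262]=im[100:240,225:262].min(2)>135
a,c,mm=blob(m)[0];r=cv2.minAreaRect(np.argwhere(mm)[:,::-1].astype(np.float32));print("bar",r)
H=onz(w,[r[0]],.065)[0];print("H wrist",H)
bar=onz(w,cv2.boxPoints(r),.065);print(bar)
def red(I):
    return blob((I[...,2]>150)&(I[...,1]<80)&(I[...,0]<90),3)
for n,c,I in(("w",w,im),("t",t,ti),("s",s,si)):
    print(n,[(q[0],q[1].round(1)) for q in red(I)][:3])
def knobdark(I,x0,x1,y0,y1,th=60):
    m=np.zeros(I.shape[:2]);m[y0:y1,x0:x1]=I[y0:y1,x0:x1].max(2)<th
    return blob(m)[0]
d=knobdark(im,70,170,125,225);k=cv2.findContours(d[2].astype(np.uint8),0,1)[0]
hull=cv2.convexHull(max(k,key=len));print("skirt",cv2.fitEllipse(hull),d[0])
m=np.zeros(im.shape[:2]);g=im[160:215,110:165];m[160:215,110:165]=(g.min(2)>95)&(g.max(2)<215)
print([(q[0],q[1].round(1)) for q in blob(m,20)])
m[:]=0;m[160:215,110:165]=(g.min(2)>225);print("ptr",[(q[0],q[1].round(1)) for q in blob(m,3)])
cv2.imwrite("pics/t2c.png",cv2.resize(ti[100:260,160:330].astype(np.uint8),None,fx=4,fy=3.5))
E
```

```text
[[-0.81889607 -0.0249974   0.5733972 ]
 [ 0.02047667 -0.99968752 -0.01433792]
 [ 0.57357644  0.          0.81915204]]
bar ((251.5, 175.5), (115.0, 13.0), 90.0)
H wrist [0.67552968 0.0338998  0.065     ]
[[ 0.67188003  0.07830286  0.065     ]
 [ 0.68147817  0.07806358  0.065     ]
 [ 0.67960554 -0.0156849   0.065     ]
 [ 0.6688817  -0.0154168   0.065     ]]
w [(np.int32(67), array([ 65.7, 173.6])), (np.int32(31), array([ 55.1, 173. ]))]
t []
s []
skirt ((122.50145721435547, 181.07725524902344), (79.62053680419922, 85.00804901123047), 97.1977767944336) 3910
[(np.int32(1231), array([139.8, 194.9])), (np.int32(36), array([162.9, 172.3]))]
ptr []
```

```bash
python3 - <<'E'
from m import *
o=manip.get_obs();w=manip.camera("wrist");im=w["image"].astype(int);w=wpose(w,o)
B,D=box_axes();z=D[:,2]
px=np.array([[122.5,181.1],[139.8,194.9]])
f=lambda P:(proj(w,[P+.005*z,P+.042*z])-px).ravel()
r=least_squares(f,[.57,.03,.05]);P=r.x;print("P",P,r.fun)
H=np.array([.6755,.0315]);e=H-105e-3*B[:2,0];print("from handle",e)
# z by ray with x from handle
O,d=ray(w,[px[0]]);q=O+d[0]*((e[0]+.0029-O[0])/d[0][0]);print("ray skirt",q-.005*z, onplane(w,[px[0]],P+.005*z,z))
for n in("top","scene"):
    c=manip.camera(n);I=c["image"].astype(int);print(n,proj(c,[P+.005*z,P+.042*z]).round(1))
    u=proj(c,[P+.005*z])[0].astype(int);x0,y0=u-30
    m=np.zeros(I.shape[:2]);m[y0:y0+60,x0:x0+60]=I[y0:y0+60,x0:x0+60].max(2)<60
    from m import blob
    for a,ce,mm in blob(m,60)[:2]:
        k=cv2.findContours(mm.astype(np.uint8),0,1)[0];h=cv2.convexHull(max(k,key=len));print(a,ce,cv2.fitEllipse(h))
# angles
def ang(px,h):
    v=(onplane(w,px,P+h*z,z)-P)@D; return np.c_[(np.radians(135)-np.arctan2(v[:,1],v[:,0]))%(2*np.pi),np.hypot(v[:,0],v[:,1])]
print("mark",ang([[65.7,173.6],[55.1,173.]],.0))
g=im[150:225,100:190]
for th in(200,215,230):
    m=np.zeros(im.shape[:2]);m[150:225,100:190]=g.min(2)>th
    print(th,[(int(a),c.round(1),ang([c],.042).round(3),ang([c],.005).round(3)) for a,c,_ in blob(m,8)][:4])
cv2.imwrite("pics/k3.png",cv2.resize(im[110:250,30:200].astype(np.uint8),None,fx=4,fy=4,interpolation=cv2.INTER_CUBIC))
E
```

```text
P [0.58185312 0.04077544 0.08764822] [ 0.45887859 -0.51038114 -0.40272944  0.44914514]
from handle [0.57053281 0.03412473]
ray skirt [0.57056582 0.03224572 0.06100184] [[0.58442205 0.04039985 0.0919473 ]]
top [[240.4 181. ]
 [240.3 166.8]]
scene [[267.  185.4]
 [271.  180.1]]
mark [[2.63122828 0.0359038 ]
 [2.62484834 0.04211105]]
200 [(402, array([178.5, 197.8]), array([[5.765, 0.026]]), array([[5.985, 0.046]])), (84, array([179.2, 161.9]), array([[4.942, 0.032]]), array([[5.333, 0.043]])), (71, array([151.5, 205.4]), array([[0.09 , 0.011]]), array([[0.108, 0.029]])), (24, array([173.5, 172.2]), array([[5.056, 0.026]]), array([[5.502, 0.038]]))]
215 [(48, array([151.4, 205.4]), array([[0.089, 0.011]]), array([[0.108, 0.029]]))]
230 []
```

View pics/k3.png

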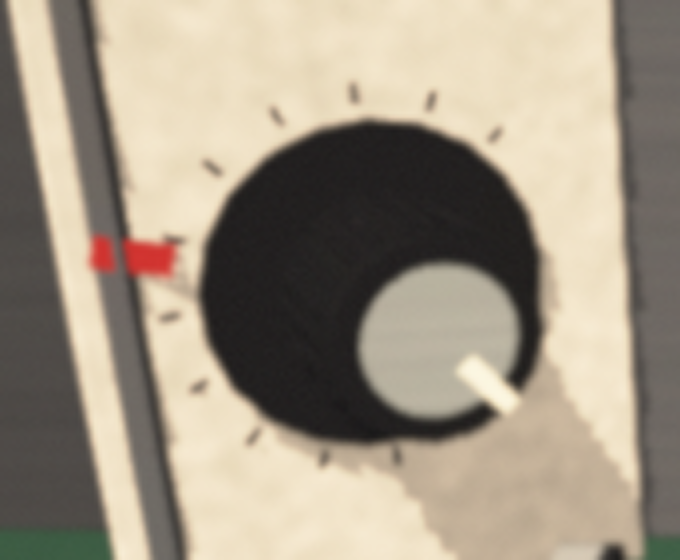

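```bash
python3 - <<'E'
from m import *
o=manip.get_obs();w=manip.camera("wrist");cam={"w":wpose(w,o),"t":manip.camera("top"),"s":manip.camera("scene")}
B,D=box_axes();z=D[:,2]
P0=np.array([.5705,.033,.061]);tiles=[]
for n,c in cam.items():
    I=c["image"].astype(int);u=proj(c,[P0,P0+.042*z,P0+.045*D[:,0]]);print(n,u.round(1).tolist())
    x,y=u[1].astype(int)
    q=I[y-28:y+28,x-28:x+28].astype(np.uint8);tiles.append(cv2.resize(q,(264,264),interpolation=cv2.INTER_CUBIC));print("origin",x-28,y-28,"scale",264/56)
cv2.imwrite("pics/tiles.png",np.hstack(tiles))
E
```

```text
w [[120.2, 178.3], [136.3, 192.7], [57.7, 188.8]]
origin 108 164 scale 4.714285714285714
t [[244.5, 190.9], [244.5, 175.7], [244.5, 206.5]]
origin 216 147 scale 4.714285714285714
s [[261.1, 192.9], [265.3, 187.4], [256.2, 175.6]]
origin 237 159 scale 4.714285714285714
```

View pics/tiles.png

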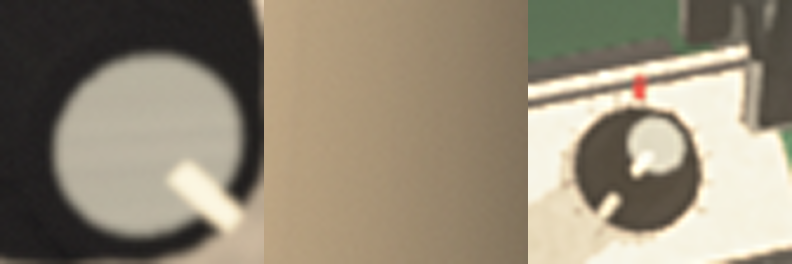

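The tiles give the disc centre at wrist (139.4,195.0) and scene (264.2,189.8), and the red mark at scene (260.8,177.7). The arm blocks the top view. I'll triangulate.

```bash
python3 - <<'E'
from m import *
o=manip.get_obs();w=wpose(manip.camera("wrist"),o);s=manip.camera("scene")
def tri(*cp):
    r=least_squares(lambda X:np.concatenate([proj(c,[X])[0]-p for c,p in cp]),[.58,.03,.08]);return r.x,r.fun.round(1)
B,D=box_axes();z=D[:,2]
top,e=tri((w,[139.4,195.0]),(s,[264.2,189.8]));print("drum top",top,e,"P",top-.042*z)
mk,e=tri((w,[63.0,173.4]),(s,[260.8,177.7]));print("mark",mk,e)
P=top-.042*z
v=D.T@(mk-P);print("mark in dial",v,(np.radians(135)-np.arctan2(v[1],v[0])),np.hypot(*v[:2]))
for P in (P,np.array([.5705,.033,.061]),np.array([.572,.034,.064])):
    def ang(c,px,h):
        v=(onplane(c,[px],P+h*z,z)-P)@D; return ((np.radians(135)-np.arctan2(v[:,1],v[:,0])+1)%(2*np.pi)-1).round(3),np.hypot(v[:,0],v[:,1]).round(4)
    print(P,"mark w",ang(w,[63,173.4],0),"s",ang(s,[260.8,177.7],0),"ptr w",ang(w,[151.5,205.4],.042),
      "ptr s top",ang(s,[237+114/4.714,159+163/4.714],.042),"skirt",ang(s,[237+80/4.714,159+206/4.714],.005),"D",P+.03*z)
print(o["position"],o["joint_pos"])
E
```

```text
drum top [0.59496517 0.02876819 0.09038875] [ 0.1 -0.1 -0.4 -0.3] P [0.57088249 0.02937038 0.05598436]
mark [0.53687997 0.04384726 0.08132021] [ 0.1 -0.1 -0.4 -0.4]
mark in dial [ 0.04267302 -0.01362239  0.00104939] 2.665196195551502 0.04479459836509246
[0.57088249 0.02937038 0.05598436] mark w (array([2.658]), array([0.0447])) s (array([2.693]), array([0.0444])) ptr w (array([0.111]), array([0.0127])) ptr s top (array([0.041]), array([0.012])) skirt (array([0.094]), array([0.0266])) D [0.58808441 0.02894024 0.08055892]
[0.5705 0.033  0.061 ] mark w (array([2.618]), array([0.0411])) s (array([2.612]), array([0.0387])) ptr w (array([0.092]), array([0.0156])) ptr s top (array([0.05]), array([0.0184])) skirt (array([0.089]), array([0.0329])) D [0.58770192 0.03256986 0.08557456]
[0.572 0.034 0.064] mark w (array([2.614]), array([0.0408])) s (array([2.566]), array([0.0367])) ptr w (array([0.107]), array([0.0151])) ptr s top (array([0.069]), array([0.0209])) skirt (array([0.097]), array([0.0352])) D [0.58920192 0.03356986 0.08857456]
[0.67609879 0.02829898 0.19763246] [-0.46432706  0.50918208  0.50782631  1.40098768 -0.24871266  1.29555572
  0.03298412]
```

Emit:
step_arm([
  [0.25,0,0,20,0,0.15,0],
  [0.25,0,0,40,0,0.3,0],
  [0.25,0,0,40,0,0.45,0],
  [0.25,0,0,40,0,0.6,0],
  [0.25,0,0,40,0,0.611,0],
  [0.25,0,0,40,0,0.611,0],
])

```text
clock: 6.5
position: [0.6604, 0.0409, 0.2263]
ee_rot: [0.677, 0.678, -0.194, -0.209]
ft_force: [-6.8, 2.5, 2.1]
grip_width: 0.751
grasp_force: 0.0
```

```bash
cat > tgt.py <<'E'
from m import *
import sys
# rotvec from present orientation to tool z=-dial z, tool y at angle a (deg) clockwise from the present-like direction (-dial x)
B,D=box_axes(); o=manip.get_obs(); C=R.from_quat(o["ee_rot"]).as_matrix()
def want(a):
    a=np.radians(a); zt=-D[:,2]; y0=-D[:,0]
    y=R.from_rotvec(zt*a).as_matrix()@y0
    return np.c_[np.cross(y,zt),y,zt]
print("pos",o["position"].round(4),"q",o["joint_pos"].round(2))
for a in map(float,sys.argv[1:]): print(a,R.from_matrix(want(a)@C.T).as_rotvec().round(3))
print("present angle",np.degrees(np.arctan2(C[:,1]@np.cross(-D[:,2],-D[:,0]),C[:,1]@-D[:,0])),"tilt err",np.degrees(np.arccos(C[:,2]@-D[:,2])))
E
python3 tgt.py 0 -40 -90
```

```text
pos [0.6604 0.0409 0.2263] q [-0.19  0.9   0.23  0.78 -0.22  2.06 -0.03]
0.0 [-0.02   0.033 -0.021]
-40.0 [0.372 0.02  0.557]
-90.0 [ 0.861 -0.     1.28 ]
present angle -1.6448478817060448 tilt err 1.8573398663007086
```

Emit:
step_arm([
  [0.25,-12,1,-25,0,0,0],
  [0.25,-24,1,-50,0,0,0],
  [0.25,-36,1,-75,0,0,0],
  [0.25,-36,1,-75,0,0,0],
  [0.25,-36,1,-75,0,0,0],
])

```text
clock: 7.0
position: [0.6263, 0.0299, 0.1571]
ee_rot: [0.687, 0.67, -0.199, -0.196]
ft_force: [0.0, 0.5, 0.4]
grip_width: 0.754
grasp_force: 0.0
```

```bash
python3 tgt.py 0 -40 -80
```

```text
pos [0.6263 0.0299 0.1571] q [-0.23  0.83  0.27  1.04 -0.21  1.86 -0.02]
0.0 [ 0.011  0.044 -0.003]
-40.0 [0.399 0.036 0.578]
-80.0 [0.785 0.024 1.159]
present angle 0.18948466028255037 tilt err 2.594433355826074
```

Emit:
step_arm([
  [0.25,-4,-1,-5,0.737,0.026,1.087],
  [0.25,-4,-1,-10,0.737,0.026,1.087],
  [0.25,-4,-1,-20,0.737,0.026,1.087],
  [0.25,-4,-1,-20,0.737,0.026,1.087],
  [0.25,-4,-1,-20,0.737,0.026,1.087],
  [0.25,-4,-1,-20,0.737,0.026,1.087],
  [0.25,-4,-1,-20,0.737,0.026,1.087],
  [0.25,-4,-1,-20,0.737,0.026,1.087],
  [0.25,-4,-1,-20,0.737,0.026,1.087],
  [0.25,-4,-1,-20,0.737,0.026,1.087],
])

```text
clock: 8.0
position: [0.6234, 0.0283, 0.1378]
ee_rot: [0.136, 0.944, -0.035, -0.298]
ft_force: [-0.2, 0.7, -0.0]
grip_width: 0.752
grasp_force: 0.0
```

```bash
python3 tgt.py -75; python3 - <<'E'
from m import *
o=manip.get_obs();w=manip.camera("wrist");cv2.imwrite("pics/w4.png",w["image"]);w=wpose(w,o)
B,D=box_axes();z=D[:,2];P=np.array([.5709,.0295,.056])
print("expected top, skirt",proj(w,[P+.042*z,P+.005*z]).round(1))
d=D[:,2]@(o["position"]-P);print("TCP in dial",D.T@(o["position"]-P))
E
```

```text
pos [0.6234 0.0283 0.1378] q [-0.07  0.86 -0.02  1.01 -0.05  1.87  1.19]
-75.0 [-0.001  0.002 -0.001]
present angle -75.08104041629977 tilt err 0.1451878088250265
expected top, skirt [[255.2 229.9]
 [254.7 206. ]]
TCP in dial [ 0.00395902 -0.00013595  0.09712526]
```

View pics/w4.png

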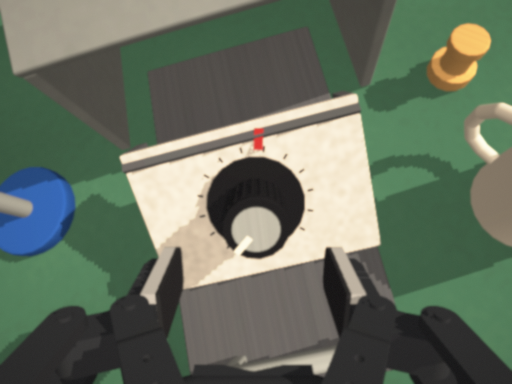

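The drum top is at (256,229), matching the prediction of (255,230). The red mark is at (259,138) and the pointer on the drum top at about (243,246). I'll measure the angles from here.

```bash
cat > ang.py <<'E'
from m import *
def run(show=True):
    o=manip.get_obs();w=manip.camera("wrist");im=w["image"].astype(int);w=wpose(w,o)
    B,D=box_axes();z=D[:,2];P=np.array([.5709,.0295,.056])
    u=proj(w,[P+.042*z])[0]
    # grey disc incl. pointer: bright region inside the dark skirt
    yy,xx=np.mgrid[:384,:512];near=np.hypot(xx-u[0],yy-u[1])<32
    m=near&(im.min(2)>95)
    for a,c,mm in blob(m,30)[:4]: print("bright",a,c.round(1),cv2.minEnclosingCircle(np.argwhere(mm)[:,::-1].astype(np.float32)))
    hsv=cv2.cvtColor(im.astype(np.uint8),cv2.COLOR_BGR2HSV)
    red=((hsv[...,0]<6)|(hsv[...,0]>174))&(hsv[...,1]>150)&(hsv[...,2]>130)
    def ang(px,h):
        v=(onplane(w,[px],P+h*z,z)-P)@D; return ((np.radians(135)-np.arctan2(v[:,1],v[:,0])+1)%(2*np.pi)-1).round(3)[0],np.hypot(v[:,0],v[:,1]).round(4)[0]
    for a,c,mm in blob(red&(np.hypot(xx-u[0],yy-u[1])<140),8)[:3]: print("red",a,c.round(1),ang(c,.0005))
    for th in(200,215):
        for a,c,mm in blob(near&(im.min(2)>th),8)[:4]: print("white",th,a,c.round(1),"as top",ang(c,.042),"as skirt",ang(c,.005))
    return o,w,im,D,P
if __name__=="__main__": run()
E
python3 ang.py
```

```text
bright 2052 [255.  232.7] ((255.0, 235.66250610351562), 29.28386116027832)
red 89 [257.4 142.7] (np.float64(2.662), np.float64(0.0426))
red 42 [257.6 131. ] (np.float64(2.658), np.float64(0.0502))
white 200 212 [246.4 250.1] as top (np.float64(-0.143), np.float64(0.0138)) as skirt (np.float64(-0.349), np.float64(0.0339))
white 215 122 [242.7 245.8] as top (np.float64(0.104), np.float64(0.0124)) as skirt (np.float64(-0.249), np.float64(0.0312))
white 215 12 [249. 261.] as top (np.float64(-0.345), np.float64(0.0205)) as skirt (np.float64(-0.427), np.float64(0.0424))
```

Emit:
step_arm([
  [0.2,3,0,-2,0,0,0],
  [0.2,-8,0,-18,0,0,0],
  [0.2,-18,1,-32,0,0,0],
  [0.2,-28,1,-46,0,0,0],
  [0.2,-34,1,-56,0,0,0],
  [0.2,-34,1,-56,0,0,0],
  [0.2,-34,1,-56,0,0,0],
])

```text
clock: 8.8
position: [0.5885, 0.0298, 0.0808]
ee_rot: [0.136, 0.944, -0.036, -0.298]
ft_force: [-0.3, 0.6, 0.2]
grip_width: 0.802
grasp_force: 0.0
```

```bash
python3 tgt.py 0; python3 -c "
from m import *
o=manip.get_obs();B,D=box_axes();print('TCP in dial',D.T@(o['position']-[.5709,.0295,.056]),o['ft_force'])"
```

```text
pos [0.5885 0.0298 0.0808] q [-0.07  0.83 -0.03  1.19 -0.05  1.73  1.19]
0.0 [-0.75   0.019 -1.072]
present angle -74.97684024918826 tilt err 0.022764449078309656
TCP in dial [-0.00015284 -0.00071393  0.03044063] [-0.25339266  0.57001202  0.18068884]
```

Emit:
step_arm([
  [0.6,0,0,0,0,0,0],
  [1,0,0,0,0,0,0],
  [1,0,0,0,0,0,0],
  [1,0,0,0,0,0,0],
  [1,0,0,0,0,0,0],
], grip_force=40)

```text
clock: 9.3
position: [0.5886, 0.0299, 0.0811]
ee_rot: [0.136, 0.944, -0.035, -0.298]
ft_force: [3.6, 0.7, 5.4]
grip_width: 0.455
grasp_force: 40.0
```

Emit:
step_arm([
  [1,0,0,0,-0.0745,0.0019,-0.1065],
  [1,0,0,0,-0.149,0.0037,-0.213],
  [1,0,0,0,-0.2235,0.0056,-0.3195],
  [1,0,0,0,-0.298,0.0074,-0.426],
  [1,0,0,0,-0.3725,0.0093,-0.5325],
  [1,0,0,0,-0.447,0.0112,-0.639],
  [1,0,0,0,-0.5215,0.013,-0.7455],
  [1,0,0,0,-0.596,0.0149,-0.852],
  [1,0,0,0,-0.6705,0.0167,-0.9585],
  [1,0,0,0,-0.745,0.0186,-1.065],
])

```text
clock: 10.3
position: [0.5883, 0.0296, 0.0813]
ee_rot: [0.682, 0.667, -0.209, -0.216]
ft_force: [0.8, -0.6, 6.5]
grip_width: 0.453
grasp_force: 40.2
```

```bash
python3 tgt.py; python3 -c "
from m import *
o=manip.get_obs();B,D=box_axes();print('TCP in dial',D.T@(o['position']-[.5709,.0295,.056]),o['ft_force'],o['torque'],o['grip_width'])"
```

```text
pos [0.5883 0.0296 0.0813] q [-0.24  0.85  0.26  1.2  -0.21  1.73  0.  ]
present angle -0.23075432433508117 tilt err 0.042536430361279284
TCP in dial [ 0.00027662 -0.00053665  0.03068813] [ 0.75757614 -0.56328672  6.5332445 ] [-0.05114278  0.1769091   0.24758364] 0.4529369094679051
```

Emit:
step_arm([
  [1,0,0,0,-0.0722,0.0018,-0.1032],
  [1,0,0,0,-0.1444,0.0036,-0.2064],
  [1,0,0,0,-0.2166,0.0054,-0.3096],
  [1,0,0,0,-0.2888,0.0072,-0.4128],
  [1,0,0,0,-0.361,0.009,-0.516],
  [1,0,0,0,-0.4332,0.0108,-0.6192],
  [1,0,0,0,-0.5054,0.0126,-0.7224],
  [1,0,0,0,-0.5776,0.0144,-0.8256],
  [1,0,0,0,-0.6498,0.0162,-0.9288],
  [1,0,0,0,-0.722,0.018,-1.032],
])

```text
clock: 11.3
position: [0.588, 0.0299, 0.0815]
ee_rot: [0.944, 0.138, -0.296, -0.051]
ft_force: [-0.5, -0.3, 8.5]
grip_width: 0.457
grasp_force: 40.3
```

Emit:
step_arm([
  [1,0,0,0,0,0,0],
  [1,0,0,0,0,0,0],
  [1,0,0,0,0,0,0],
])

```text
clock: 11.6
position: [0.588, 0.0299, 0.0815]
ee_rot: [0.943, 0.14, -0.296, -0.052]
ft_force: [-0.4, 0.9, 8.5]
grip_width: 0.455
grasp_force: 40.4
```

```bash
python3 tgt.py; python3 - <<'E'
from ang import *
o,w,im,D,P=run();z=D[:,2]
print('TCP in dial',D.T@(o['position']-P))
a=cv2.imwrite("pics/w5.png",im.astype(np.uint8)); 
s=manip.camera("scene");x,y=proj(s,[P])[0].astype(int);cv2.imwrite("pics/s5.png",cv2.resize(s["image"][y-40:y+40,x-40:x+40],(288,288),interpolation=cv2.INTER_CUBIC))
p=np.zeros((384,800,3),np.uint8);p[:,:512]=im;p[:288,512:]=cv2.imread("pics/s5.png");cv2.imwrite("pics/m5.png",p)
E
```

```text
pos [0.588  0.0299 0.0815] q [-0.4   0.9   0.55  1.21 -0.38  1.76 -1.13]
present angle 71.62783964761998 tilt err 0.03411713892435494
bright 3128 [253.8 294.2] ((253.8729705810547, 294.7655334472656), 31.99283218383789)
white 200 41 [236.2 316.7] as top (np.float64(2.63), np.float64(0.0126)) as skirt (np.float64(2.26), np.float64(0.0417))
white 215 23 [235.8 317. ] as top (np.float64(2.632), np.float64(0.0128)) as skirt (np.float64(2.263), np.float64(0.042))
TCP in dial [ 0.00061108 -0.00081247  0.03071253]
```

View pics/m5.png

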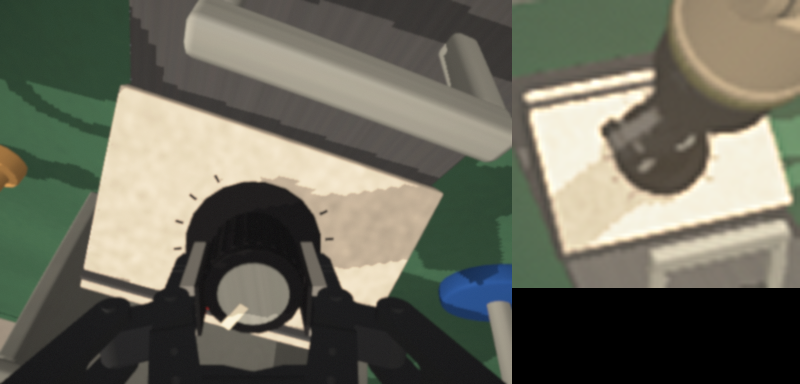

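The knob is at about 2.63–2.66 rad and the mark at 2.66. I'll release, back off and check.

Emit:
step_arm([
  [0.2,0,0,0,0,0,0],
  [0.2,0,0,0,0,0,0],
  [0.2,0,0,0,0,0,0],
  [0.2,0,0,0,0,0,0],
  [0.2,11,0,16,0,0,0],
  [0.2,23,-1,33,0,0,0],
  [0.2,35,-1,50,0,0,0],
  [0.2,40,-1,57,0,0,0],
])

```text
clock: 12.5
position: [0.6291, 0.0287, 0.1386]
ee_rot: [0.944, 0.141, -0.295, -0.052]
ft_force: [0.5, 0.1, 0.0]
grip_width: 0.8
grasp_force: 0.0
```

Emit:
step_arm([
  [0.2,0,0,0,0.086,-0.002,0.123],
  [0.2,0,0,0,0.172,-0.004,0.246],
  [0.2,0,0,10,0.258,-0.006,0.369],
  [0.2,0,0,20,0.344,-0.008,0.492],
  [0.2,0,0,20,0.43,-0.01,0.615],
  [0.2,0,0,20,0.516,-0.012,0.738],
  [0.2,0,0,20,0.602,-0.014,0.861],
  [0.2,0,0,20,0.688,-0.016,0.984],
  [0.2,0,0,20,0.72,-0.017,1.03],
  [0.2,0,0,20,0.72,-0.017,1.03],
])

```text
clock: 13.5
position: [0.6277, 0.0287, 0.1568]
ee_rot: [0.68, 0.668, -0.21, -0.216]
ft_force: [-0.9, 0.1, -0.0]
grip_width: 0.798
grasp_force: 0.0
```

```bash
python3 tgt.py 0; python3 - <<'E'
from ang import *
o,w,im,D,P=run();z=D[:,2]
u=proj(w,[P+.042*z,P+.02*D[:,0]]);print(u)
x,y=u[1].astype(int);x0,y0=max(x-80,0),max(y-80,0);q=im[y0:y0+160,x0:x0+160].astype(np.uint8);print(x0,y0,q.shape)
s=manip.camera("scene");i,j=proj(s,[P])[0].astype(int);print("scene org",i-40,j-40)
t=cv2.resize(s["image"][j-40:j+40,i-40:i+40],(288,288),interpolation=cv2.INTER_CUBIC)
q=cv2.resize(q,None,fx=3.2,fy=3.2,interpolation=cv2.INTER_CUBIC)
p=np.zeros((512,800,3),np.uint8);p[:q.shape[0],:q.shape[1]]=q;p[:288,512:]=t;cv2.imwrite("pics/m6.png",p)
E
```

```text
pos [0.6277 0.0287 0.1568] q [-0.22  0.87  0.28  0.99 -0.22  1.92 -0.  ]
0.0 [-0.004 -0.001 -0.006]
present angle -0.42354131820299057 tilt err 0.06408891972350936
bright 1634 [269.6 210.9] ((267.0, 209.0), 26.925922393798828)
bright 327 [274.  236.4] ((272.5, 223.0), 29.770050048828125)
red 77 [211.8 173.2] (np.float64(2.663), np.float64(0.0431))
red 22 [202.1 170.5] (np.float64(2.658), np.float64(0.0503))
white 200 131 [252.6 206. ] as top (np.float64(2.704), np.float64(0.0122)) as skirt (np.float64(1.611), np.float64(0.0155))
white 200 30 [258.1 240.3] as top (np.float64(1.168), np.float64(0.0209)) as skirt (np.float64(0.966), np.float64(0.0391))
white 215 112 [252.6 206. ] as top (np.float64(2.705), np.float64(0.0122)) as skirt (np.float64(1.611), np.float64(0.0155))
[[271.0366117  212.39924782]
 [241.03773342 190.14313434]]
161 110 (160, 160, 3)
scene org 219 154
```

View pics/m6.png

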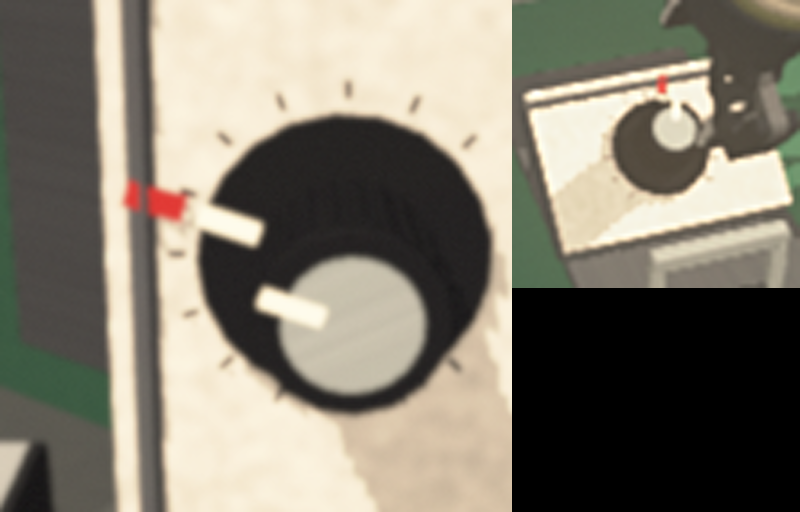

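The last view shows the skirt pointer (195–262, 215–234) running straight into the red mark (165,203), within about 1 mm. The tray hasn't moved since the pull, so I'll hand in.

```bash
python3 -c "
from workcell import manip
print(manip.get_obs()['ft_force'],manip.hand_in())"
```

```text
the job is handed in; nothing more can be done
[0.31835399 0.52303309 0.37844617] None
```

I handed the job in with the tray pulled out to its stop, the pointer within about 1 mm of the red mark by the last wrist image, the gripper clear of everything, and the microphone, connector and mug not approached; no verdict came back.

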